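Latch the wet-panel carrier

TASK

The door of the wooden wet-panel carrier is standing slightly ajar. Hook its brass toggle-latch loop over the steel hook on the door, then press the red lever down until it is fully home and the door is pulled tight, and set it with a firm push of about 15 N held for half a second. Never push on the carrier or its light latch with more than 22 N; let go at the end, and leave the jar, the tape and the mug where they stand.

Things in the scene. Friction and masses are not known exactly. Their poses are not given: they have to be found in the camera images.
- carrier: Upright plywood box fixed to the table, 95 mm deep (x), 280 wide (y), 170 high; its 24 mm thick door is on the -x side. Origin on the table: box from x -45 to +50 mm, shut door -69 to -45 mm. z up, y along the width. The toggle latch sits on the top face at y = 0, pivots parallel to y. More than 22 N pushed on carrier, door or latch damages it.
- door (a joint): Door angle about its lower edge (12 mm over the table, x = -53 mm): 0 when drawn tight, about 0.064 rad when ajar as now (its hook stands 11 mm out). A springy foam seal pushes it out: no force when ajar, about 50 N at the hook when tight (4.6 N per mm).
- lever (a joint): 0 = lying flat on the box, pointing +x (fully home, hard stop); grows as the lever is swung up and over towards the door; hard stop at 1.7 rad, just past upright. Its stiff pivot (0.12 N m) keeps it where it is left. Closing it hooked takes up to about 8 N at the red pad; it does not snap down by itself but has to be pressed home.
- bail (a joint): Angle of the wire loop (bail, 35 g) about its pin in the lever: 0 = folded along the lever (its stop), grows as it swings over towards the door; pi = opposite to the lever. Lever angle plus this angle = its angle above the +x horizon. A light friction (0.009 N m) holds it within about 35 degrees of upright; beyond that it drops under its own weight.
- lever_pivot (a point): Pivot axis of the lever, fixed on the carrier: 11 mm to the -x side of its origin, 180 mm over the table (10 mm over the box top), y = 0.
- lever_pad (a point): Top of the red pad at the lever's end, 50 mm from the pivot along the lever and 8 mm above the pivot when home (18 mm over the box top); pad 22 mm long, 28 wide; the lever is 58 mm long from its pivot, 26 wide. On the raised lever the pad's top faces the door.
- bail_bar (a point): Middle of the brass loop's cross bar (5 mm thick, 40 long in y), 62 mm from the loop's pin; the pin is on the lever, 14 mm from its pivot towards the pad and 2 mm under the pivot line. Two 4 mm side wires at y = +-20 mm straddle the lever. A finger tab, 26 mm wide, goes on 26 mm past the bar, bent up 25 degrees when the loop lies on the door.
- keeper (a point): Steel hook on an 8 mm plinth on the door's top edge: a post 24 mm wide with a round lip 8 mm thick that juts 5 mm outwards (-x), its top 22.5 mm over the door. Point: outer face of the post, 2.5 mm over the plinth. Hooked, the bar lies here, under the lip, on the plinth. The lip is in the way: pressing the tab down (about 10 N, lever back at its stop) snaps the bar past it.
- jar_mid (a point): Glass jar with steel cap, 64 mm across, 85 mm high; this point is its centre.
- tape_mid (a point): Roll of orange tape lying flat, 84 mm across, 25 mm high; this point is its centre.
- mug_mid (a point): White mug, 76 mm across without its handle, 85 mm high; this point is its centre.

How it is judged:
On the way, in this order (a step that is already met when the one before it is completed fails the run):
1. the loop's cross bar lies hooked under the lip of the hook, on the plinth (x of bail_bar in the frame of keeper between -0.012 and 0 m and z of bail_bar in the frame of keeper between -0.005 and 0.003 m), for 0.2 s.
2. the lever lies home and is pressed there with more than 10 N (value of joint lever below 0.05 rad and value of joint door below 0.008 rad and contact force between the fingers and carrier above 10 N), for 0.2 s.
At the end, for the whole second after the job is handed in: The loop is still hooked (its bar on the outer side of the hook's post, less than 4 mm above the keeper point, so under the lip), the lever lies home within 0.05 rad and the door is drawn tight within 0.008 rad (value of joint lever below 0.05 rad and value of joint door below 0.008 rad and x of bail_bar in the frame of keeper below 0 m and z of bail_bar in the frame of keeper below 0.004 m); the robot touches nothing.
It fails at once if the robot pushes on the carrier, its door or its latch with more than 22 N (contact force between any of the fingers, the arm and carrier above 22 N).
It fails at once if the jar, the tape or the mug is shifted by more than 20 mm (distance of any of jar_mid, tape_mid, mug_mid from where it was at the start of the episode above 0.02 m).
It also fails if it takes over 72 s, if anything falls off the work surface, if the arm or the gripper's body presses on something with over 40 N, if the wrist force passes 120 N, or if a joint passes its speed limit or range.

ROBOT

A 6-joint arm with a two-finger parallel gripper is mounted at the origin on the work surface. World frame = base frame: x ahead of the robot, y to its left, z up, the work surface at z = 0. Lengths are in m, angles in rad, forces in N, time in s.
With the tool pointing down it reaches from about 0.35 to 0.975 m from the base axis. Payload 4.9 kg.
Tool frame: the origin (TCP) lies midway between the tips of the shut fingers; the grasp point (between the pads) lies 19 mm behind it; z points along the fingers, y is the line along which they close (so a half turn about z gives the same grasp; the last joint's range is limited). The gripper opens to 85 mm and grips with 20 to 120 N. Pads are 22 mm wide; open, the fingers measure 114 mm over their backs; the gripper's body (76 mm by 85 mm) begins 54 mm behind the grasp point. The pads swing forward as they close: fully open they stand 13 mm farther back than shut.
Start: joints at [-1.349, 0.053, 1.613, -0, 1.476, -0.119], TCP at [0.209, -0.589, 0.231] pointing down, gripper open.
Joint ranges: [-3.01, 3.01], [-1.01, 2.22], [0.06, 2.58], [-1.02, 4.17], [0.09, 2.62], [-3.14, 3.14]. Speed limits (rad/s): [2.57, 2.57, 3.14, 3.14, 3.14, 3.14].

INTERFACE

Orientations are given as a unit quaternion [w, x, y, z].
In Python, from plant import state, grab_frame, camera_info, job_done, spot_in, masks_of, pinpoint gives the robot as it stands.
- The arm moves only by the shell command python3 -m handwheel 'ROWS' [OPENING]. ROWS is JSON, a list that holds one entry, the list of rows, each a list of 6 numbers: the shift along the world's x, y, z in m, then the turn, a rotation vector about the world's x, y, z in degrees. In form: [[[tx, ty, tz, ax, ay, az], ...]]. A call has 1 to 20 rows; each row shifts and turns the commanded pose from where the row before left it; what a row does not reach is not made up. A row lasts 1/12 s, in which the tool goes at most 41.7 mm and 7.16 degrees, less where a joint would pass 70% of its speed; a pose out of reach is approached as far as the arm can. A call is refused whole if a number of a shift passes 0.0417 or a number of a turn 7.16, either way. A call with a gripper value outside its range is refused whole. OPENING is the opening, from 0 (shut) to 1 (fully open), set as the call begins (- or left out, the last holds). The fingers move at their own pace and stop on an object; the grip force is fixed at half the most. Time passes only in rows, so rows that do not move let the fingers close. It gives the time, the measured TCP pose, the force, the opening and the grip force at its end, in the units of the state.
- state(): the state, without advancing time (a new reading comes with each control period).
- grab_frame(name): name is "scene" or "top" or "wrist"; returns (picture, depth): 384x512x3 uint8, blue, green, red; 384x512 float32, m along the optical axis (not along the pixel's ray), 0 where there is no reading.
- camera_info(name): a dict with "fx", "fy", "cx", "cy" (pixels), "T" (4x4, takes a point from camera to world coordinates). Camera axes: x right, y up, looking along -z (the intrinsics and any distortion apply to the point x, -y, -z); pixel columns grow to the right and rows downward; lengths in m; the calibration is good to about 2 mm. A picture is of the moment at which its call begins: read the wrist's pose just before it. camera_info takes no time and is no camera call; for the wrist camera it gives the pose at the moment of the call.
- job_done(): hands the job in; it is judged then, once.
Trained networks look in the newest picture that a camera, given by its name, has taken for a name from the list of things; names that differ only in an ending like _2 or _b are one class to them, and where a whole thing is asked for, a point or a joint stands for the part that bears it (a point fixed in the world has none). Each returns a list of dicts, best first, with "conf" (0 to 1); they miss things now and then, are a little off and sometimes report something else, mostly with a low value. They report only what shows in the picture. A call takes as long as a camera call.
- spot_in(camera, thing): "box" ([left, top, width, height] in pixels, round what is visible of it).
- masks_of(camera, thing): "region" (384x512 bool, what is visible of it) and "box" ([left, top, width, height] in pixels, round what is visible of it).
- pinpoint(camera, thing): "position" ([column, row] in pixels: a listed point, or the origin of a listed thing).
The state is a dict: "time": time; "joint_pos": joint angles; "joint_vel": joint speeds; "joint_efforts": joint torques, N m; "tool_pos": TCP position; "tool_rot": TCP orientation; "contact_force": force on the tool from outside, world axes, zero at the start; "ft_torque": the same for the moment, N m; "gripper_width": opening from 0.0 (shut) to 1.0 (fully open); "grasp_force": force on a finger pad.
Only numpy, scipy, OpenCV 4.12 (cv2) and the standard library are available. Lean on these libraries where they do the work, as an engineer would, in place of code of your own. Each camera call takes 0.05 s, during which the arm holds its last target. There are 200 camera calls.

## Working session

There is one attempt and no reset: what is moved stays moved. The work goes in short steps, Python scripts to look and compute and a shell command to move; the robot and the scene stay as the last step left them, time stands still between calls to the robot, and variables do not carry over. Pictures are saved under pics/ and viewed, at most 10 in all, crops included, and the job is handed in when it is done.

```bash
mkdir -p pics; cat > h.py <<'E'
import numpy as np, cv2
from plant import *
def world(cam,u,v,d,ci=None):
    c=ci or camera_info(cam); T=np.array(c["T"])
    p=np.array([(u-c["cx"])/c["fx"]*d,-(v-c["cy"])/c["fy"]*d,-d,1]); return (T@p)[:3]
E
python3 - <<'E'
from h import *
print(camera_info("top"));print(camera_info("scene")["T"])
ims=[]
for c in("scene","top"):
    im,d=grab_frame(c); ims.append(im); np.save(c+".npy",d); cv2.imwrite(f"raw_{c}.png",im)
    for t in("carrier","lever_pad","bail_bar","keeper","lever_pivot","jar_mid","tape_mid","mug_mid"):
        r=pinpoint(c,t)
        for q in r[:1]:
            u,v=q["position"]; 
            if 0<=u<511 and 0<=v<383: print(c,t,round(q["conf"],2),np.round([u,v]),world(c,u,v,d[int(round(v)),int(round(u))]).round(3))
cv2.imwrite("pics/a.png",cv2.resize(np.hstack(ims),(800,300)))
print(state())
E
```

```text
{'fx': 385.9100643474859, 'fy': 385.9100643474859, 'cx': 255.08004697174286, 'cy': 194.32854155915348, 'T': array([[-0.02378874,  0.99892351, -0.03982367,  0.58485333],
       [-0.9996846 , -0.02408984, -0.00709798,  0.04664782],
       [-0.00804969,  0.03964226,  0.99918151,  0.97924736],
       [ 0.        ,  0.        ,  0.        ,  1.        ]])}
[[ 0.34521745 -0.54340431  0.76520368  1.47514431]
 [ 0.93845263  0.20983047 -0.27436805 -0.2537314 ]
 [-0.01147026  0.81282405  0.58239634  0.79881106]
 [ 0.          0.          0.          1.        ]]
scene carrier 0.65 [253. 250.] [0.67  0.01  0.032]
scene lever_pad 0.56 [253. 172.] [ 0.259  0.151 -0.001]
scene bail_bar 0.44 [258. 169.] [0.644 0.036 0.257]
scene keeper 0.92 [258. 178.] [0.632 0.04  0.223]
scene lever_pivot 0.57 [258. 191.] [0.627 0.039 0.181]
scene jar_mid 0.68 [173. 229.] [ 0.537 -0.17   0.054]
scene tape_mid 0.82 [242. 297.] [ 0.785 -0.059  0.   ]
scene mug_mid 0.71 [346. 237.] [0.756 0.228 0.077]
top carrier 0.72 [263. 192.] [0.619 0.036 0.213]
top lever_pad 0.81 [262. 191.] [0.621 0.038 0.22 ]
top bail_bar 0.63
[... 329 characters left out ...]
702e+00,  5.26965657e-02,  1.61288900e+00, -1.91258805e-05,
        1.47601238e+00, -1.19006634e-01]), 'joint_vel': array([ 1.12041181e-04, -1.29994188e-03,  7.50103843e-04,  7.65059155e-05,
        1.17254787e-03,  2.96627228e-04]), 'joint_efforts': array([ 3.85294086e-03, -3.93677831e+01, -3.70468211e+01,  1.63154004e-04,
        2.65851077e-04, -1.16086827e-05]), 'tool_pos': array([ 0.20888577, -0.58904083,  0.23131228]), 'tool_rot': array([-2.15484142e-06,  9.85517206e-01,  1.69575460e-01, -9.64343640e-06]), 'contact_force': array([-0.00188555, -0.00318922, -0.35290746]), 'ft_torque': array([-0.03233679, -0.04506155, -0.03946536]), 'grasp_force': 0.0, 'gripper_width': 1.0035105549049967}
```

View pics/a.png

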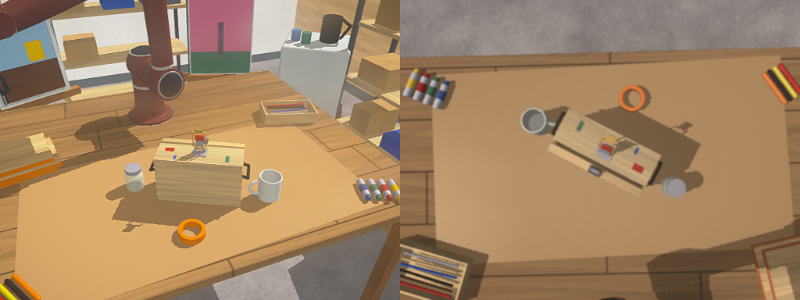

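```bash
python3 - <<'E'
from h import *
d=np.load("top.npy");c=camera_info("top")
v,u=np.mgrid[0:384,0:512]
T=c["T"];P=np.stack([(u-c["cx"])/c["fx"]*d,-(v-c["cy"])/c["fy"]*d,-d],-1)@T[:3,:3].T+T[:3,3]
m=(abs(P[...,2]-0.172)<0.008)&(d>0)&(abs(P[...,0]-.62)<.2)&(abs(P[...,1]-.03)<.2)
m=cv2.morphologyEx(m.astype(np.uint8),cv2.MORPH_OPEN,np.ones((3,3)))>0
Q=P[m];print(len(Q),np.median(Q[:,2]))
r=cv2.minAreaRect((Q[:,:2]*1000).astype(np.float32));print(r,cv2.boxPoints(r))
h=(P[...,2]>0.19)&(abs(P[...,0]-.6)<.1)&(abs(P[...,1]-.04)<.1)
H=P[h];np.set_printoptions(suppress=True)
print(H.round(3)[::4])
a=cv2.imread("raw_top.png")[120:270,190:340];b=cv2.imread("raw_scene.png")[145:245,190:320]
cv2.imwrite("pics/b.png",np.hstack([cv2.resize(a,(400,400),interpolation=2),cv2.resize(b,(400,400*100//130)) if 0 else cv2.resize(b[:, :],(400,400))]))
E
```

```text
7006 0.16965478525484684
((614.7486572265625, 39.86122131347656), (280.0865173339844, 129.72219848632812), 61.3357048034668) [[ 490.6611    -51.906708]
 [ 604.4852   -114.13144 ]
 [ 738.8362    131.62915 ]
 [ 625.0121    193.85388 ]]
[[0.585 0.047 0.979]
 [0.585 0.047 0.979]
 [0.585 0.047 0.979]
 [0.585 0.047 0.979]
 [0.585 0.047 0.979]
 [0.585 0.047 0.979]
 [0.585 0.047 0.979]
 [0.585 0.047 0.979]
 [0.585 0.047 0.979]
 [0.585 0.047 0.979]
 [0.585 0.047 0.979]
 [0.585 0.047 0.979]
 [0.585 0.047 0.979]
 [0.585 0.047 0.979]
 [0.585 0.047 0.979]
 [0.585 0.047 0.979]
 [0.585 0.047 0.979]
 [0.585 0.047 0.979]
 [0.585 0.047 0.979]
 [0.585 0.047 0.979]
 [0.585 0.047 0.979]
 [0.585 0.047 0.979]
 [0.585 0.047 0.979]
 [0.585 0.047 0.979]
 [0.585 0.047 0.979]
 [0.585 0.047 0.979]
 [0.585 0.047 0.979]
 [0.585 0.047 0.979]
 [0.585 0.047 0.979]
 [0.585 0.047 0.979]
 [0.585 0.047 0.979]
 [0.585 0.047 0.979]
 [0.585 0.047 0.979]
 [0.585 0.047 0.979]
 [0.585 0.047 0.979]
 [0.585 0.047 0.979]
 [0.585 0.047 0.979]
 [0.585 0.047 0.979]
 [0.585 0.047 0.979]
 [0.585 0.047 0.979]
 [0.585 0.047 0.979]
 [0.5
[... 4566 characters left out ...]
0.979]
 [0.585 0.047 0.979]
 [0.585 0.047 0.979]
 [0.585 0.047 0.979]
 [0.585 0.047 0.979]
 [0.585 0.047 0.979]
 [0.585 0.047 0.979]
 [0.585 0.047 0.979]
 [0.585 0.047 0.979]
 [0.585 0.047 0.979]
 [0.585 0.047 0.979]
 [0.585 0.047 0.979]
 [0.585 0.047 0.979]
 [0.585 0.047 0.979]
 [0.585 0.047 0.979]
 [0.585 0.047 0.979]
 [0.585 0.047 0.979]
 [0.585 0.047 0.979]
 [0.585 0.047 0.979]
 [0.585 0.047 0.979]
 [0.585 0.047 0.979]
 [0.585 0.047 0.979]
 [0.585 0.047 0.979]
 [0.585 0.047 0.979]
 [0.585 0.047 0.979]
 [0.585 0.047 0.979]
 [0.585 0.047 0.979]
 [0.585 0.047 0.979]
 [0.585 0.047 0.979]
 [0.585 0.047 0.979]
 [0.585 0.047 0.979]
 [0.585 0.047 0.979]
 [0.585 0.047 0.979]
 [0.585 0.047 0.979]]
```

View pics/b.png

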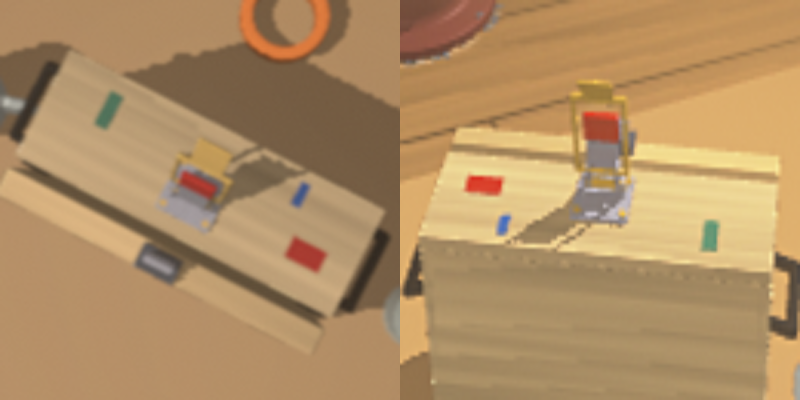

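```bash
python3 -m handwheel '[[[0.0241,0.0316,0.006,0,0,6.94],[0.0241,0.0316,0.006,0,0,6.94],[0.0241,0.0316,0.006,0,0,6.94],[0.0241,0.0316,0.006,0,0,6.94],[0.0241,0.0316,0.006,0,0,6.94],[0.0241,0.0316,0.006,0,0,6.94],[0.0241,0.0316,0.006,0,0,6.94],[0.0241,0.0316,0.006,0,0,6.94],[0.0241,0.0316,0.006,0,0,6.94],[0.0241,0.0316,0.006,0,0,6.94],[0.0241,0.0316,0.006,0,0,6.94],[0.0241,0.0316,0.006,0,0,6.94],[0.0241,0.0316,0.006,0,0,6.94],[0.0241,0.0316,0.006,0,0,6.94],[0.0241,0.0316,0.006,0,0,6.94],[0.0241,0.0316,0.006,0,0,6.94],[0.0241,0.0316,0.006,0,0,6.94],[0.0241,0.0316,0.006,0,0,6.94],[0.0241,0.0316,0.006,0,0,6.94],[0,0,0,0,0,0]]]' 0
cat >> h.py <<'E'
from scipy.spatial.transform import Rotation as R
X=np.array([.8774,-.4797]);Y=np.array([.4797,.8774]);O=np.array([.6278,.0327])
def car(p): q=np.asarray(p)[:2]-O; return np.array([q@X,q@Y,p[2]])*1000
def W(x,y,z): q=O+X*x/1000+Y*y/1000; return np.array([*q,z/1000])
def cs():
    s=state(); r=R.from_quat(np.roll(s["tool_rot"],-1)).as_matrix()
    print("t",round(s["time"],2),"car mm",car(s["tool_pos"]).round(1),"toolz(xc,yc,z)",(r[:2,2]@X).round(3),(r[:2,2]@Y).round(3),r[2,2].round(3),"tooly.yc",(r[:2,1]@Y).round(3),"F(car)",(s["contact_force"][:2]@X).round(2),(s["contact_force"][:2]@Y).round(2),s["contact_force"][2].round(2),"w",round(s["gripper_width"],2),"q6",s["joint_pos"][5].round(2)); return s
E
python3 - <<'E'
from h import *
s=cs()
for t in [(45,0,240),(45,0,345)]: print(t,(W(*t)-s["tool_pos"]).round(4))
im,d=grab_frame("wrist"); cv2.imwrite("pics/c.png",im)
E
```

```text
time: 2.57
tool_pos: [0.6696, 0.0169, 0.3454]
tool_rot: [0.001, 0.242, 0.97, 0.001]
contact_force: [0.0, 0.2, 0.3]
gripper_width: -0.003
grasp_force: 0.0
t 2.57 car mm [ 44.2   6.1 345.4] toolz(xc,yc,z) 0.0 0.003 -1.0 tooly.yc 1.0 F(car) -0.06 0.2 0.26 w -0.0 q6 -1.17
(45, 0, 240) [-0.0023 -0.0058 -0.1054]
(45, 0, 345) [-0.0023 -0.0058 -0.0004]
```

View pics/c.png

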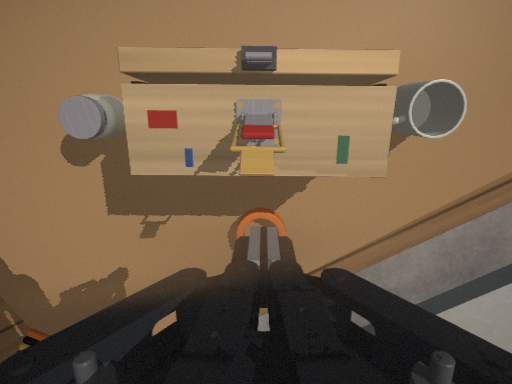

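```bash
python3 - <<'E'
from h import *
c=camera_info("wrist");im,d=grab_frame("wrist");T=np.array(c["T"])
print("cam car",car(T[:3,3]).round())
v,u=np.mgrid[0:384,0:512]
P=np.stack([(u-c["cx"])/c["fx"]*d,-(v-c["cy"])/c["fy"]*d,-d],-1)@T[:3,:3].T+T[:3,3]
C=np.stack([(P[...,:2]-O)@X,(P[...,:2]-O)@Y,P[...,2]],-1)*1000
ok=(d>0)&(v<182)
def rng(n,m):
    q=C[m&ok]; print(n,len(q),np.percentile(q,[2,50,98],axis=0).round(1).tolist())
rng("keeper top",(abs(C[...,2]-192)<5)&(C[...,0]<-45)&(abs(C[...,1])<40))
rng("door top",(abs(C[...,2]-170)<4)&(C[...,0]<-57))
rng("boxtop",(abs(C[...,2]-170)<4)&(C[...,0]>-50)&(C[...,0]<60))
rng("high",(C[...,2]>262)&(C[...,2]<290))
rng("bar",(v>147)&(v<152)&(u>232)&(u<284)&(C[...,2]>240)&(C[...,2]<290))
rng("pad",(v>124)&(v<138)&(u>242)&(u<274)&(C[...,2]>200))
for t in("bail_bar","lever_pad","keeper"): print(t,[(q["conf"],q["position"]) for q in pinpoint("wrist",t)[:2]])
E
```

```text
cam car [-25.   2. 488.]
keeper top 268 [[-70.6, -10.6, 187.3], [-66.2, 1.3, 191.0], [-62.4, 12.3, 193.0]]
door top 5443 [[-77.1, -133.3, 167.5], [-67.3, -7.7, 169.5], [-57.5, 135.4, 171.3]]
boxtop 21790 [[-42.3, -133.5, 168.7], [-1.7, 2.4, 170.3], [48.8, 135.7, 173.1]]
high 658 [[14.1, -11.3, 262.2], [19.8, 1.1, 269.5], [25.7, 13.2, 275.4]]
bar 201 [[8.2, -20.0, 254.8], [9.2, -1.3, 256.3], [10.8, 17.4, 257.8]]
pad 369 [[-6.9, -12.5, 219.8], [-2.9, -0.8, 234.1], [1.8, 10.9, 238.7]]
bail_bar [(0.87, [259.3, 148.8])]
lever_pad [(0.94, [257.0, 130.7])]
keeper []
```

```bash
python3 -m handwheel '[[[-0.0023,-0.0058,-0.03,0,0,0],[0,0,-0.03,0,0,0],[0,0,-0.03,0,0,0],[0,0,-0.03,0,0,0],[0,0,0,0,0,0],[-0.0132,0.0072,0,0,0,0],[-0.0132,0.0072,0,0,0,0],[0,0,0,0,0,0]]]' 0; python3 -c "
from h import *
cs()"
```

```text
time: 3.48
tool_pos: [0.6371, 0.0198, 0.2273]
tool_rot: [0.001, 0.247, 0.969, 0.0]
contact_force: [0.7, -0.4, 0.5]
gripper_width: -0.001
grasp_force: 0.0
t 3.48 car mm [ 14.4  -6.9 227.3] toolz(xc,yc,z) 0.001 0.001 -1.0 tooly.yc 1.0 F(car) 0.81 0.0 0.45 w -0.0 q6 -1.16
```

```bash
python3 -m handwheel '[[[0.0033,0.0061,0,0,0,0],[-0.0044,0.0024,0,0,0,0],[-0.0044,0.0024,0,0,0,0],[0,0,0,0,0,0]]]' 0; python3 -c "
from h import *
cs()"; python3 -m handwheel '[[[-0.0026,0.0014,0,0,0,0],[-0.0026,0.0014,0,0,0,0],[0,0,0,0,0,0]]]' 0; python3 -c "
from h import *
cs()"
```

```text
time: 3.82
tool_pos: [0.6332, 0.0309, 0.2268]
tool_rot: [0.001, 0.247, 0.969, 0.0]
contact_force: [1.9, -1.2, 1.2]
gripper_width: 0.003
grasp_force: 0.9
t 3.82 car mm [  5.6   1.  226.8] toolz(xc,yc,z) 0.003 0.001 -1.0 tooly.yc 1.0 F(car) 2.29 -0.17 1.15 w 0.0 q6 -1.14
time: 4.07
tool_pos: [0.6271, 0.0338, 0.2254]
tool_rot: [-0.0, 0.247, 0.969, -0.0]
contact_force: [1.1, -1.0, 1.3]
gripper_width: 0.001
grasp_force: 0.7
t 4.07 car mm [ -1.2   0.6 225.4] toolz(xc,yc,z) -0.0 -0.0 -1.0 tooly.yc 1.0 F(car) 1.5 -0.35 1.33 w 0.0 q6 -1.14
```

```bash
for i in 1 ; do python3 -m handwheel '[[[-0.0018,0.001,0,0,0,0],[0,0,0,0,0,0]]]' 0; python3 -c "
from h import *
cs()"; python3 -m handwheel '[[[-0.0018,0.001,0,0,0,0],[0,0,0,0,0,0]]]' 0; python3 -c "
from h import *
cs()"; done
```

```text
time: 4.23
tool_pos: [0.6253, 0.0347, 0.2251]
tool_rot: [-0.0, 0.247, 0.969, -0.0]
contact_force: [0.9, -0.1, 0.9]
gripper_width: 0.003
grasp_force: 0.7
t 4.23 car mm [ -3.2   0.6 225.1] toolz(xc,yc,z) -0.001 -0.0 -1.0 tooly.yc 1.0 F(car) 0.8 0.36 0.91 w 0.0 q6 -1.13
time: 4.4
tool_pos: [0.6234, 0.0358, 0.2249]
tool_rot: [-0.0, 0.247, 0.969, -0.0]
contact_force: [1.2, -1.0, 0.8]
gripper_width: 0.003
grasp_force: 0.8
t 4.4 car mm [ -5.3   0.6 224.9] toolz(xc,yc,z) -0.001 -0.0 -1.0 tooly.yc 1.0 F(car) 1.52 -0.35 0.81 w 0.0 q6 -1.13
```

```bash
for i in 1 ; do python3 -m handwheel '[[[-0.0018,0.001,0,0,0,0],[0,0,0,0,0,0]]]' 0; python3 -c "
from h import *
cs()"; python3 -m handwheel '[[[-0.0018,0.001,0,0,0,0],[0,0,0,0,0,0]]]' 0; python3 -c "
from h import *
cs()
a,_=grab_frame('scene');b,_=grab_frame('wrist');cv2.imwrite('pics/d.png',np.hstack([cv2.resize(a[120:245,180:330],(400,400)),cv2.resize(b[:250,120:400],(400,400))]))"; done
```

```text
time: 4.57
tool_pos: [0.6215, 0.0368, 0.2247]
tool_rot: [-0.001, 0.247, 0.969, -0.0]
contact_force: [1.3, -0.5, 0.5]
gripper_width: -0.001
grasp_force: 0.8
t 4.57 car mm [ -7.5   0.6 224.7] toolz(xc,yc,z) -0.001 -0.001 -1.0 tooly.yc 1.0 F(car) 1.36 0.21 0.47 w -0.0 q6 -1.13
time: 4.73
tool_pos: [0.6207, 0.0372, 0.2248]
tool_rot: [0.001, 0.247, 0.969, -0.0]
contact_force: [5.5, -2.8, -2.3]
gripper_width: 0.002
grasp_force: 2.8
t 4.73 car mm [ -8.4   0.5 224.8] toolz(xc,yc,z) 0.002 -0.0 -1.0 tooly.yc 1.0 F(car) 6.13 0.21 -2.3 w 0.0 q6 -1.13
```

View pics/d.png

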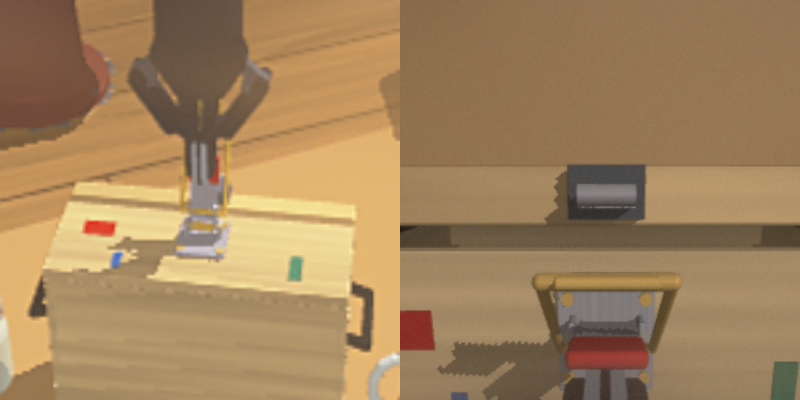

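```bash
python3 -m handwheel '[[[0.0026,-0.0014,0,0,0,0],[0,0,0.014,0,0,0],[0,0,0.014,0,0,0],[-0.0044,0.0024,0,0,0,0],[-0.0044,0.0024,0,0,0,0],[-0.0044,0.0024,0,0,0,0],[-0.0044,0.0024,0,0,0,0],[-0.0044,0.0024,0,0,0,0],[-0.0044,0.0024,0,0,0,0],[-0.0044,0.0024,0,0,0,0],[-0.0044,0.0024,0,0,0,0],[0,0,0,0,0,0],[0,0,0,0,0,0],[0,0,0,0,0,0]]]' 0; python3 -c "
from h import *
cs()
a,_=grab_frame('scene');b,_=grab_frame('wrist');cv2.imwrite('pics/e.png',np.hstack([cv2.resize(a[120:245,180:330],(400,400)),cv2.resize(b[:250,120:400],(400,400))]))"
```

```text
time: 6.0
tool_pos: [0.5877, 0.0554, 0.2534]
tool_rot: [0.0, 0.247, 0.969, -0.0]
contact_force: [-0.0, -0.4, -0.6]
gripper_width: 0.0
grasp_force: 0.0
t 6.0 car mm [-46.1   0.7 253.4] toolz(xc,yc,z) 0.0 0.0 -1.0 tooly.yc 1.0 F(car) 0.17 -0.35 -0.61 w 0.0 q6 -1.1
```

View pics/e.png

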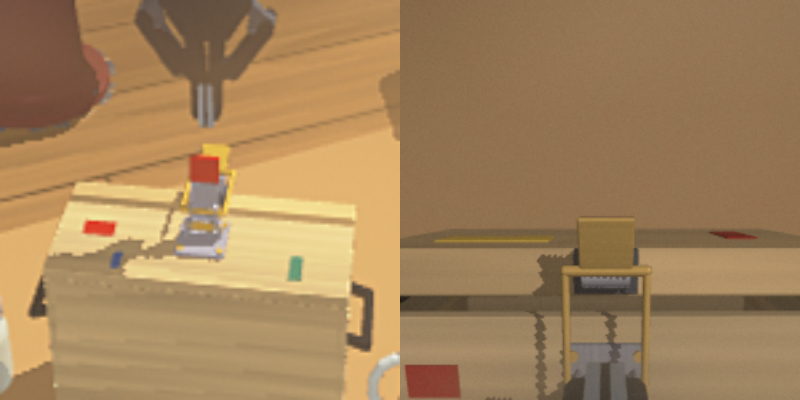

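```bash
cat >> h.py <<'E'
def cloud():
    c=camera_info("wrist");im,d=grab_frame("wrist");T=np.array(c["T"])
    v,u=np.mgrid[0:384,0:512]
    P=np.stack([(u-c["cx"])/c["fx"]*d,-(v-c["cy"])/c["fy"]*d,-d],-1)@T[:3,:3].T+T[:3,3]
    return im,d,np.stack([(P[...,:2]-O)@X,(P[...,:2]-O)@Y,P[...,2]],-1)*1000
def prof(y0,y1,x0=-115,x1=-45,umax=240):
    im,d,C=cloud();v=np.mgrid[0:384,0:512][0]
    m=(d>0)&(C[...,1]>y0)&(C[...,1]<y1)&(C[...,2]>165)&(C[...,2]<262)&(v<umax)
    for a in range(x0,x1,4):
        q=C[m&(C[...,0]>=a)&(C[...,0]<a+4)]
        if len(q): print(a+2,len(q),np.percentile(q[:,2],[10,50,90]).round(1))
E
python3 -c "
from h import *
print('center');prof(-11,11)
print('wire');prof(15,22)"
```

```text
center
-97 35 [202.7 203.6 204.4]
-93 208 [202.9 203.7 205. ]
-89 203 [200.8 202.1 203.3]
-85 179 [199.5 200.3 201.4]
-81 183 [197.6 198.6 199.6]
-77 168 [195.8 196.9 197.9]
-73 187 [194.6 195.4 196.3]
-69 138 [191.4 193.2 195.5]
-65 128 [188.6 191.6 192.3]
-61 57 [177.4 178.8 187.6]
-57 160 [177.6 258.2 261.1]
-53 55 [169.4 170.9 261.3]
-45 66 [166.2 168.6 170.6]
wire
-77 39 [166.3 169.  177.3]
-73 95 [168.7 193.5 195.4]
-69 46 [169.5 194.5 195.6]
-65 44 [176.8 194.2 195.3]
-61 63 [169.6 178.1 195.6]
-57 54 [169.9 193.6 195.5]
-53 34 [169.4 195.1 195.6]
-49 23 [194.4 195.2 195.9]
-45 44 [167.3 182.7 195.4]
```

```bash
python3 -m handwheel '[[[-0.0193,0.0105,0,0,0,0],[-0.0193,0.0105,0,0,0,0],[0,0,-0.015,0,0,0],[0,0,-0.015,0,0,0],[0,0,-0.012,0,0,0],[0,0,0,0,0,0],[0,0,0,0,0,0]]]' 0; python3 -c "
from h import *
cs()"; python3 -m handwheel '[[[0,0,-0.002,0,0,0],[0,0,-0.002,0,0,0],[0,0,-0.001,0,0,0],[0,0,0,0,0,0]]]' 0; python3 -c "
from h import *
cs()"
```

```text
time: 6.78
tool_pos: [0.5486, 0.0763, 0.2103]
tool_rot: [-0.001, 0.247, 0.969, -0.0]
contact_force: [0.6, 0.0, -0.5]
gripper_width: 0.002
grasp_force: 0.0
t 6.78 car mm [-90.4   0.3 210.3] toolz(xc,yc,z) -0.002 -0.001 -1.0 tooly.yc 1.0 F(car) 0.52 0.34 -0.53 w 0.0 q6 -1.07
time: 7.12
tool_pos: [0.5492, 0.0764, 0.2065]
tool_rot: [0.0, 0.247, 0.969, 0.0]
contact_force: [0.2, 0.5, 0.6]
gripper_width: 0.005
grasp_force: 0.0
t 7.12 car mm [-89.9   0.6 206.5] toolz(xc,yc,z) 0.0 0.0 -1.0 tooly.yc 1.0 F(car) -0.07 0.49 0.55 w 0.0 q6 -1.07
```

```bash
for i in 1; do python3 -m handwheel '[[[0,0,-0.001,0,0,0],[0,0,-0.001,0,0,0],[0,0,0,0,0,0]]]' 0 | grep -E "pos|contact"; python3 -m handwheel '[[[0,0,-0.001,0,0,0],[0,0,0,0,0,0]]]' 0 | grep -E "pos|contact"; python3 -m handwheel '[[[0,0,-0.001,0,0,0],[0,0,0,0,0,0]]]' 0 | grep -E "pos|contact"; done
```

```text
tool_pos: [0.5491, 0.0765, 0.2043]
contact_force: [0.6, 0.1, 0.0]
tool_pos: [0.5492, 0.0765, 0.2041]
contact_force: [-0.7, -0.2, 2.7]
tool_pos: [0.5493, 0.0766, 0.2036]
contact_force: [-1.8, 0.5, 4.9]
```

```bash
for i in 1; do python3 -m handwheel '[[[0,0,-0.001,0,0,0],[0,0,0,0,0,0]]]' 0 | grep -E "pos|contact"; python3 -m handwheel '[[[0,0,-0.001,0,0,0],[0,0,0,0,0,0]]]' 0 | grep -E "pos|contact"; python3 -m handwheel '[[[0,0,-0.001,0,0,0],[0,0,0,0,0,0]]]' 0 | grep -E "pos|contact";python3 -m handwheel '[[[0,0,-0.001,0,0,0],[0,0,0,0,0,0]]]' 0 | grep -E "pos|contact"; done
```

```text
tool_pos: [0.5493, 0.0766, 0.2032]
contact_force: [-3.4, 0.3, 9.3]
tool_pos: [0.5493, 0.0767, 0.2025]
contact_force: [-3.3, 0.4, 8.3]
tool_pos: [0.5492, 0.0768, 0.2015]
contact_force: [-3.5, 0.5, 8.8]
tool_pos: [0.5491, 0.0768, 0.2002]
contact_force: [-3.9, 0.5, 7.4]
```

Sliding over the lip; continue.

```bash
for i in 1; do python3 -m handwheel '[[[0,0,-0.001,0,0,0],[0,0,0,0,0,0]]]' 0 | grep -E "pos|contact"; python3 -m handwheel '[[[0,0,-0.0015,0,0,0],[0,0,0,0,0,0]]]' 0 | grep -E "pos|contact"; python3 -m handwheel '[[[0,0,-0.0015,0,0,0],[0,0,0,0,0,0]]]' 0 | grep -E "pos|contact";python3 -m handwheel '[[[0,0,-0.0015,0,0,0],[0,0,0,0,0,0]]]' 0 | grep -E "pos|contact"; python3 -m handwheel '[[[0,0,-0.0015,0,0,0],[0,0,0,0,0,0]]]' 0 | grep -E "pos|contact"; done; python3 -c "
from h import *
cs()
print('center');prof(-11,11)
print('wire');prof(15,22)"
```

```text
tool_pos: [0.549, 0.0768, 0.1987]
contact_force: [-3.5, 0.9, 6.9]
tool_pos: [0.5488, 0.0768, 0.1964]
contact_force: [-2.2, 1.1, 3.4]
tool_pos: [0.5489, 0.0766, 0.1939]
contact_force: [0.2, 0.7, 1.7]
tool_pos: [0.5488, 0.0763, 0.1918]
contact_force: [-1.1, -0.4, 0.2]
tool_pos: [0.5488, 0.0763, 0.1905]
contact_force: [-0.8, 0.4, -0.8]
t 9.2 car mm [-90.3   0.4 190.5] toolz(xc,yc,z) -0.001 -0.001 -1.0 tooly.yc 1.0 F(car) -0.84 -0.04 -0.8 w -0.0 q6 -1.07
center
-101 358 [196.7 203.  208.5]
-97 96 [185.  198.1 200.7]
-93 89 [185.2 186.  186.7]
-89 1 [184.5 184.5 184.5]
wire
```

```bash
python3 -m handwheel '[[[0,0,0.02,0,0,0],[0,0,0.025,0,0,0],[0,0,0.025,0,0,0],[0.0263,-0.0144,0,0,0,0],[0,0,0,0,0,0],[0,0,0,0,0,0]]]' 0 | grep pos; python3 -c "
from h import *
cs()
print('center');prof(-11,11)
print('wire');prof(15,22)
b=cv2.imread('x') if 0 else grab_frame('wrist')[0];cv2.imwrite('pics/f.png',b)"
```

```text
tool_pos: [0.5758, 0.0616, 0.2613]
t 9.8 car mm [-59.5   0.4 261.3] toolz(xc,yc,z) -0.0 -0.0 -1.0 tooly.yc 1.0 F(car) -0.3 0.43 -0.33 w -0.0 q6 -1.09
center
-97 30 [184.7 185.5 186. ]
-93 151 [185.  186.  186.8]
-89 148 [184.4 185.3 186. ]
-85 147 [183.5 184.5 185.4]
-81 147 [182.9 183.8 184.5]
-77 141 [182.1 182.9 183.7]
-73 161 [181.2 182.1 183.9]
-69 247 [182.3 191.  192.2]
-65 99 [190.3 191.4 192.5]
-61 40 [178.2 187.  188.2]
-57 41 [176.8 177.8 178.7]
-53 23 [169.1 169.8 170.1]
-45 71 [165.6 168.6 170.2]
wire
-77 44 [167.2 170.  177.5]
-73 57 [169.1 177.4 181.8]
-69 49 [177.6 181.5 182.6]
-65 37 [177.3 182.2 183.6]
-61 45 [169.6 178.9 184.2]
-57 40 [170.  183.9 185.5]
-53 27 [168.6 185.5 186.2]
-49 22 [185.5 186.8 187.8]
-45 38 [166.6 186.3 188.6]
```

View pics/f.png

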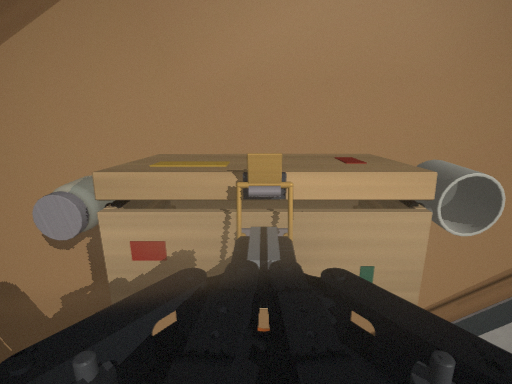

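```bash
python3 -m handwheel '[[[0,0,0,-3.08,-5.64,0],[0,0,0,-3.08,-5.64,0],[0,0,0,-3.08,-5.64,0],[0,0,0,-3.08,-5.64,0],[0,0,0,-3.08,-5.64,0],[0,0,0,-3.08,-5.64,0],[0,0,0,-3.08,-5.64,0],[0,0,0,0,0,0],[0.005,-0.0028,-0.0195,0,0,0],[0.005,-0.0028,-0.0195,0,0,0],[0,0,0,0,0,0],[0,0,0,0,0,0]]]' 0 | grep pos; python3 -c "
from h import *
cs()"
```

```text
tool_pos: [0.5848, 0.056, 0.2211]
t 10.95 car mm [-4.890e+01 -1.000e-01  2.211e+02] toolz(xc,yc,z) 0.704 -0.002 -0.71 tooly.yc 1.0 F(car) 0.39 -0.92 -0.31 w -0.0 q6 -0.57
```

```bash
python3 -m handwheel '[[[0.0044,-0.0024,0,0,0,0],[0.0044,-0.0024,0,0,0,0],[0.0035,-0.0019,0,0,0,0],[0,0,0,0,0,0]]]' 0 | grep -E "contact"; python3 -m handwheel '[[[0.0018,-0.001,0,0,0,0],[0,0,0,0,0,0]]]' 0 | grep -E "contact";python3 -m handwheel '[[[0.0018,-0.001,0,0,0,0],[0,0,0,0,0,0]]]' 0 | grep -E "contact";python3 -c "
from h import *
cs()"
```

```text
contact_force: [0.2, -0.5, 0.1]
contact_force: [-0.4, 0.8, -0.7]
contact_force: [-1.2, 0.3, 0.7]
t 11.62 car mm [-30.6   0.5 222.4] toolz(xc,yc,z) 0.707 0.0 -0.707 tooly.yc 1.0 F(car) -1.18 -0.34 0.7 w -0.0 q6 -0.59
```

```bash
python3 -m handwheel '[[[0.0025,-0.0014,0,0,0,0],[0.0025,-0.0014,0,0,0,0],[0,0,0,0,0,0]]]' 0 | grep -E "contact"; python3 -m handwheel '[[[0.0025,-0.0014,0,0,0,0],[0.0025,-0.0014,0,0,0,0],[0,0,0,0,0,0]]]' 0 | grep -E "contact"; python3 -m handwheel '[[[0.0025,-0.0014,0,0,0,0],[0.0025,-0.0014,0,0,0,0],[0,0,0,0,0,0]]]' 0 | grep -E "contact";python3 -c "
from h import *
cs()"
```

```text
contact_force: [0.5, -0.1, 0.5]
contact_force: [-2.2, 1.7, 2.0]
contact_force: [-2.6, 2.7, 2.7]
t 12.37 car mm [-13.    0.5 222.7] toolz(xc,yc,z) 0.707 0.001 -0.707 tooly.yc 1.0 F(car) -3.58 1.12 2.69 w 0.0 q6 -0.61
```

```bash
python3 -m handwheel '[[[0.0025,-0.0014,-0.0008,0,0,0],[0.0025,-0.0014,-0.0008,0,0,0],[0,0,0,0,0,0]]]' 0 | grep -E "contact"; python3 -m handwheel '[[[0.0025,-0.0014,-0.0008,0,0,0],[0.0025,-0.0014,-0.0008,0,0,0],[0.0025,-0.0014,-0.0008,0,0,0],[0,0,0,0,0,0]]]' 0 | grep -E "contact";python3 -c "
from h import *
cs()"; python3 -m handwheel '[[[0.0023,-0.0013,-0.0004,0,0,0],[0.0023,-0.0013,-0.0004,0,0,0],[0,0,0,0,0,0]]]' 0 | grep -E "contact";  python3 -m handwheel '[[[0.0023,-0.0013,-0.0004,0,0,0],[0.0023,-0.0013,-0.0004,0,0,0],[0,0,0,0,0,0]]]' 0 | grep -E "contact"; python3 -c "
from h import *
cs()
grab_frame('scene');grab_frame('wrist')
for c in('scene','wrist'):
  for t in ('lever_pad','bail_bar'):print(c,t,[(q['conf'],q['position']) for q in pinpoint(c,t)[:1]])"
```

```text
contact_force: [-2.4, 1.1, 5.1]
contact_force: [-2.6, 2.5, 3.6]
t 12.95 car mm [  1.6   0.5 219.3] toolz(xc,yc,z) 0.708 0.001 -0.706 tooly.yc 1.0 F(car) -3.52 0.92 3.58 w -0.0 q6 -0.62
contact_force: [-4.0, 3.3, 1.9]
contact_force: [-2.7, 4.1, 1.2]
t 13.45 car mm [ 10.6   0.3 215.1] toolz(xc,yc,z) 0.705 0.001 -0.709 tooly.yc 1.0 F(car) -4.31 2.36 1.18 w 0.0 q6 -0.63
scene lever_pad [(0.66, [254.5, 180.5])]
scene bail_bar [(0.47, [263.1, 179.3])]
wrist lever_pad []
wrist bail_bar [(0.97, [263.1, 87.6])]
```

```bash
python3 -m handwheel '[[[0.0024,-0.0013,-0.0012,1.2,2.2,0],[0.0024,-0.0013,-0.0012,1.2,2.2,0],[0,0,0,0,0,0]]]' 0 | grep -E "contact"; python3 -m handwheel '[[[0.0024,-0.0013,-0.0012,1.2,2.2,0],[0.0024,-0.0013,-0.0012,1.2,2.2,0],[0,0,0,0,0,0]]]' 0 | grep -E "contact"; python3 -m handwheel '[[[0.0024,-0.0013,-0.0012,1.2,2.2,0],[0.0024,-0.0013,-0.0012,1.2,2.2,0],[0,0,0,0,0,0]]]' 0 | grep -E "contact";python3 -c "
from h import *
cs()"
```

```text
contact_force: [-0.5, 0.8, 0.6]
contact_force: [-2.4, 1.6, 2.3]
contact_force: [-1.3, 1.1, 2.0]
t 14.5 car mm [ 2.920e+01 -2.000e-01  2.106e+02] toolz(xc,yc,z) 0.501 -0.0 -0.865 tooly.yc 1.0 F(car) -1.68 0.32 1.99 w 0.0 q6 -0.92
```

```bash
python3 -m handwheel '[[[0.0009,-0.0005,-0.0022,1.2,2.2,0],[0.0009,-0.0005,-0.0022,1.2,2.2,0],[0,0,0,0,0,0]]]' 0 | grep -E "contact"; python3 -m handwheel '[[[0.0009,-0.0005,-0.0022,1.2,2.2,0],[0.0009,-0.0005,-0.0022,1.2,2.2,0],[0,0,0,0,0,0]]]' 0 | grep -E "contact"; python3 -m handwheel '[[[0.0009,-0.0005,-0.0022,1.2,2.2,0],[0.0009,-0.0005,-0.0022,1.2,2.2,0],[0,0,0,0,0,0]]]' 0 | grep -E "contact";python3 -c "
from h import *
cs()"
```

```text
contact_force: [-1.6, 0.7, 5.8]
contact_force: [1.2, -0.3, 5.9]
contact_force: [2.1, -0.7, 4.6]
t 15.25 car mm [ 3.560e+01 -1.000e-01  1.973e+02] toolz(xc,yc,z) 0.261 -0.0 -0.965 tooly.yc 1.0 F(car) 2.21 0.37 4.61 w 0.0 q6 -1.07
```

```bash
python3 -m handwheel '[[[0.0003,-0.0002,-0.0013,1.2,2.2,0],[0.0003,-0.0002,-0.0013,1.2,2.2,0],[0,0,0,0,0,0]]]' 0 | grep -E "contact"; python3 -m handwheel '[[[0.0003,-0.0002,-0.0013,1.2,2.2,0],[0.0003,-0.0002,-0.0013,1.2,2.2,0],[0,0,0,0,0,0]]]' 0 | grep -E "contact"; python3 -m handwheel '[[[0.0003,-0.0002,-0.0013,1.2,2.2,0],[0.0003,-0.0002,-0.0013,1.2,2.2,0],[0,0,0,0,0,0]]]' 0 | grep -E "contact";python3 -c "
from h import *
cs()"
```

```text
contact_force: [1.9, -0.7, 4.0]
contact_force: [2.2, -0.5, 2.7]
contact_force: [-0.8, 1.1, 5.0]
t 16.0 car mm [ 35.8  -0.3 187.9] toolz(xc,yc,z) -0.003 -0.001 -1.0 tooly.yc 1.0 F(car) -1.23 0.64 4.99 w -0.0 q6 -1.16
```

Near home; increase force gradually.

```bash
for i in 1; do python3 -m handwheel '[[[0,0,-0.001,0,0,0],[0,0,0,0,0,0]]]' 0 | grep -E "pos|contact"; python3 -m handwheel '[[[0,0,-0.001,0,0,0],[0,0,0,0,0,0]]]' 0 | grep -E "pos|contact"; python3 -m handwheel '[[[0,0,-0.001,0,0,0],[0,0,0,0,0,0]]]' 0 | grep -E "pos|contact"; done
```

```text
tool_pos: [0.6591, 0.0153, 0.1879]
contact_force: [-2.3, 0.0, 5.5]
tool_pos: [0.6591, 0.0153, 0.1878]
contact_force: [-2.7, 1.6, 8.6]
tool_pos: [0.6591, 0.0153, 0.1878]
contact_force: [-4.4, -0.3, 11.9]
```

```bash
for i in 1; do python3 -m handwheel '[[[0,0,-0.0008,0,0,0],[0,0,0,0,0,0],[0,0,0,0,0,0]]]' 0 | grep -E "pos|contact"; python3 -m handwheel '[[[0,0,-0.0002,0,0,0],[0,0,0,0,0,0],[0,0,0,0,0,0],[0,0,0,0,0,0],[0,0,0,0,0,0],[0,0,0,0,0,0],[0,0,0,0,0,0],[0,0,0,0,0,0]]]' 0 | grep -E "pos|contact"; python3 -c "
from h import *
cs()"; done
```

```text
tool_pos: [0.6592, 0.0153, 0.1877]
contact_force: [-4.6, 0.5, 13.4]
tool_pos: [0.6592, 0.0153, 0.1877]
contact_force: [-6.2, 0.6, 14.8]
t 17.42 car mm [ 35.9  -0.2 187.7] toolz(xc,yc,z) 0.001 -0.001 -1.0 tooly.yc 1.0 F(car) -5.73 -2.5 14.75 w -0.0 q6 -1.16
```

Held ~0.9 s at about 15 N. Retreat straight up and check.

```bash
python3 -m handwheel '[[[-0.0004,0.0002,0.003,0,0,0],[0,0,0.004,0,0,0],[0,0,0.02,0,0,0],[0,0,0.03,0,0,0],[0,0,0.03,0,0,0],[0,0,0.03,0,0,0],[0,0,0.03,0,0,0],[0,0,0,0,0,0],[0,0,0,0,0,0],[0,0,0,0,0,0]]]' 0 | grep -E "pos|contact"; python3 -c "
from h import *
cs()
im,d,C=cloud();print('ctr');prof(-11,11,-103,55,384);print('door');prof(40,120,-85,-40,384)
cv2.imwrite('pics/g.png',im)"
```

```text
tool_pos: [0.6584, 0.0155, 0.3298]
contact_force: [-0.3, -0.1, -0.9]
t 18.25 car mm [ 35.1  -0.4 329.8] toolz(xc,yc,z) -0.003 -0.002 -1.0 tooly.yc 1.0 F(car) -0.27 -0.23 -0.91 w -0.0 q6 -1.16
ctr
-81 47 [193.2 194.1 195.1]
-77 135 [191.6 192.9 194.4]
-73 143 [189.3 191.  192.2]
-69 133 [187.4 188.5 189.9]
-65 117 [185.3 186.5 187.8]
-61 97 [184.5 190.4 192.1]
-57 125 [191.5 192.4 193.4]
-53 123 [178.1 188.3 191.5]
-49 116 [170.6 178.  179. ]
-45 87 [168.6 169.9 170.8]
-41 88 [169.3 170.3 171.1]
-37 88 [169.2 170.3 171.1]
-33 108 [169.1 170.1 171.2]
-29 88 [170.2 172.9 174. ]
-25 88 [172.3 173.1 173.9]
-21 88 [172.2 173.2 174.3]
-17 98 [172.1 173.3 174.1]
-13 110 [172.5 180.6 184.1]
-9 109 [182.4 183.4 185. ]
-5 98 [173.4 186.7 188. ]
-1 112 [186.3 187.2 188.2]
3 101 [186.2 187.1 188.1]
7 91 [186.4 187.2 187.9]
11 90 [186.4 187.3 188.2]
15 86 [186.  187.1 188.2]
19 90 [186.5 187.2 188.1]
23 88 [186.4 187.3 188.1]
27 102 [186.7 187.7 188.6]
31 92 [187.4 188.2 188.8]
35 85 [187.3 188.2 188.9]
39 87 [187.4 188.2 189. ]
43 76 [187.3 188.1 189. ]
47 61 [187.  188.  188.9]
door
-71 1 [166.2 166.2 166.2]
-67 387 [168.1 169.8 170.9]
-63 373 [169.4 170.4 171.3]
-59 386 [169.2 170.1 171. ]
-55 370 [169.3 170.3 171.3]
-51 328 [169.3 170.3 171.2]
-47 414 [168.9 170.1 171.1]
-43 248 [169.3 170.2 171.1]
-39 330 [169.3 170.3 171.2]
```

View pics/g.png

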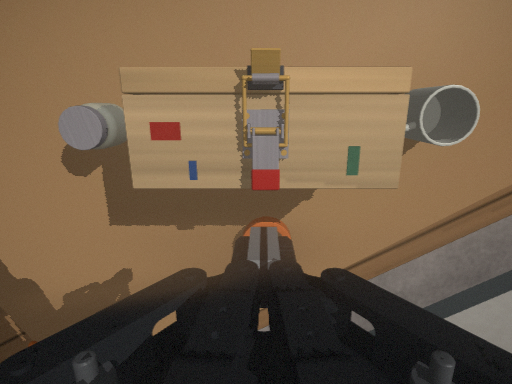

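The picture shows the door flush, with no gap along row 94. The loop is over the hook at (265, 78), and the red pad lies flat at (265, 180). The pad measures 188 mm high, which is the home height.

```bash
python3 -c "
from plant import job_done
print(job_done())"
```

```text
the job is handed in; nothing more can be done
None
```

I handed the job in at about 18 s: the loop is hooked, the lever is flat at its home height, the door is flush, and I held the lever at about 15 N for roughly 0.9 s. The highest force I read was about 16 N. The arm is clear of everything, and the jar, tape and mug were never touched; no verdict came back.

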